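# Push the spent culture dish under the spring flap of the waste bin

## Task

Throw away the small culture dish that lies on the loading shelf of the bench waste bin: with one fingertip press the bin's spring plate down to hold the flap open, and with the other fingertip push the dish along the shelf and under the raised flap until it drops into the bin. Only push the dish, never pick it up, and do not let the flap come down on it. Then let the plate go so that the flap closes, and leave the bottle, the larger dish and the tip box where they stand.

Things in the scene. Friction and masses are not known exactly. Their poses are not given: they have to be found in the camera images.
- bin: White waste bin with a grey roof and a steel loading shelf, fixed to the bench. Origin on the bench below the middle of the mouth; its +x is the way the dish is pushed (shelf to bin), +y the side of the press plate, z up. The box spans bin x 0 to 108 mm, y -50 to 50 mm, and is 115 mm high.
- shelf_mid (a point): Middle of the shelf's top, 75 mm over the bench. The shelf spans bin x -105 to -1 mm, y -26 to 26 mm; along each side runs a rail 5 mm high and 4 mm thick (x -104 to -7 mm), 41 mm clear between them. The shelf's far end from the bin is open.
- mouth (a point): Middle of the mouth's lower edge, at bin x = 0, shelf height. The mouth is 42 mm wide and 20 mm high. Right behind the shelf's end the inside drops 70 mm: the dish tips in by itself once its centre is past bin x = -1 mm, its rear edge still about 19 mm before the mouth, so no finger has to enter. A finger that stays 6 mm before the mouth does not touch the flap.
- flap (a joint): Flap angle (rad): 0 closed, 0.95 fully open; a spring closes it when let go. Flap and press plate are one seesaw about the hinge: plate down, flap up, swinging in the plane of the mouth. From 0.55 on the dish passes freely under it. The dish cannot push it open.
- hinge (a point): Point on the hinge line, level with the press plate's middle. The line runs parallel to bin x at bin y = 34 mm, 97 mm over the bench (22 mm over the shelf).
- flap_end (a point): Lower free corner of the flap, an aluminium bar 13 mm high and 3 mm thick before the mouth (bin x -6 to -3 mm; closed: y -22 to 21 mm, lower edge 2 mm over the shelf). It moves with the flap; with the flap at 0.7 the bar's top corner stands about 52 mm over the shelf.
- press_plate (a point): On the top face of the aluminium press plate, mid length, 27 mm out from the hinge; moves with it. Plate: bin x -125 to -5 mm, 1 to 41 mm out from the hinge, rising outward 0.1 rad when closed. At d level from the hinge its face is d*tan(flap - 0.1) below it: a tip 4.5 mm over shelf height at d = 27 mm holds 0.67 rad; a second tip as low is then behind the dish. Takes 2 to 6 N; tips slide on it.
- dish: Small closed culture dish, clear plastic with pink medium, 36 mm across and 11 mm high, about 18 g, lying flat between the rails of the bin's shelf, its centre 40 to 75 mm before the mouth. Origin at the centre of its underside; z along its axis.
- bottle: Bystander: capped glass bottle, 64 mm across, 135 mm high, standing on the bench. Origin at the centre of its underside.
- big_dish: Bystander: larger closed culture dish, 60 mm across and 15 mm high, on the bench. Origin at the centre of its underside.
- tip_box: Bystander: grey pipette-tip box with a pale lid, 84 x 122 x 63 mm, on the bench. Origin at the centre of its underside.
There are look-alikes about, which are no part of the job. Leave any blue or purple look-alike of the dish alone.

How it is judged:
By the outcome, as a careful person would: the job done as asked, in the order asked, and still so for the second after the job is handed in, with the robot touching nothing.
It also fails if it takes over 38 s, if anything falls off the work surface, if the arm or the gripper's body presses on something with over 40 N, if the wrist force passes 120 N, or if a joint passes its speed limit or range.

## Robot

A 7-joint arm with a two-finger parallel gripper is mounted at the origin on the work surface. World frame = base frame: x ahead of the robot, y to its left, z up, the work surface at z = 0. Lengths are in m, angles in rad, forces in N, time in s.
With the tool pointing down it reaches from about 0.4 to 0.925 m from the base axis. Payload 5.6 kg.
Tool frame: the origin (TCP) lies midway between the tips of the shut fingers; the grasp point (between the pads) lies manip.grasp_offset behind it (manip.grasp_offset is the distance from the TCP to the grasp point, in m); z points along the fingers, y is the line along which they close (so a half turn about z gives the same grasp; the last joint's range is limited). The gripper opens to 85 mm and grips with 20 to 120 N. Pads are 22 mm wide; open, the fingers measure 114 mm over their backs; the gripper's body (76 mm by 85 mm) begins 54 mm behind the grasp point. The pads swing forward as they close: fully open they stand 13 mm farther back than shut.
Start: joints at [1.173, 0.468, -0.012, 1.603, 0.006, 1.071, -0.056], TCP at [0.226, -0.61, 0.231] pointing down, gripper open.
Joint ranges: [-2.53, 2.53], [-0.31, 2.02], [-1.57, 1.55], [0.28, 2.44], [-1.29, 4.43], [0.15, 1.84], [-2.92, 2.92]. Speed limits (rad/s): [2.57, 2.57, 3.14, 3.14, 3.14, 3.14, 3.14].

## Interface

Orientations are given as a rotation vector (axis times angle).
In Python, from station import manip, imaging gives the robot as it stands.
- The arm moves only by the shell command python3 -m jog 'ROWS' [FORCE]. ROWS is JSON, a list that holds one entry, the list of rows, each a list of 5 numbers: the opening, from 0 (shut) to 1 (fully open), then the shift along the world's x, y, z in m, then the turn about the world's z in rad. In form: [[[jaw, tx, ty, tz, roll], ...]]. A call has 1 to 5 rows; each row shifts and turns the commanded pose from where the row before left it; what a row does not reach is not made up. A row lasts 1/8 s, in which the tool goes at most 62.5 mm and 10.7 degrees, less where a joint would pass 70% of its speed; a pose out of reach is approached as far as the arm can. A call is refused whole if a number of a shift passes 0.0625 or a number of a turn 0.188, either way. A call with a gripper value outside its range is refused whole. The fingers move at their own pace and stop on an object; FORCE is the grip in N (left out, the last holds). Time passes only in rows, so rows that do not move let the fingers close. It gives the time, the measured TCP pose, the force, the opening and the grip force at its end, in the units of the state.
- manip.state(): the state, without advancing time (a new reading comes with each control period).
- imaging.read_camera(name): name is "scene" or "top" or "wrist"; returns (picture, depth): 420x560x3 uint8, red, green, blue; 420x560 float32, m along the optical axis (not along the pixel's ray), 0 where there is no reading.
- imaging.get_calibration(name): a dict with "mtx" (3x3 intrinsics, pixels), "k1" (the pictures are not rectified: a ray, as slopes to the right and down, at radius r is drawn at 1 + k1 r^2 times it, then the intrinsics apply), "eye" and "rotation" of the camera in the world. Camera axes: x right, y down, z forward; pixel columns grow to the right and rows downward; lengths in m; the calibration is good to about 2 mm. A picture is of the moment at which its call begins: read the wrist's pose just before it. get_calibration takes no time and is no camera call; for the wrist camera it gives the pose at the moment of the call.
- manip.close_job(): hands the job in; it is judged then, once.
The state is a dict: "clock": time; "qpos": joint angles; "joint_vel": joint speeds; "joint_efforts": joint torques, N m; "ee_pos": TCP position; "ee_rot": TCP orientation; "wrist_force": force on the tool from outside, world axes, zero at the start; "wrist_torque": the same for the moment, N m; "width": finger opening in m; "grip_force": force on a finger pad.
Only numpy, scipy, OpenCV 4.12 (cv2) and the standard library are available. Lean on these libraries where they do the work, as an engineer would, in place of code of your own. Each camera call takes 0.05 s, during which the arm holds its last target. There are 200 camera calls.

## Working session

There is one attempt and no reset: what is moved stays moved. The work goes in short steps, Python scripts to look and compute and a shell command to move; the robot and the scene stay as the last step left them, time stands still between calls to the robot, and variables do not carry over. Pictures are saved under pics/ and viewed, at most 11 in all, crops included, and the job is handed in when it is done.

```bash
mkdir -p pics; ls
cat > h.py <<'E'
import numpy as np, cv2
from station import manip, imaging
def grab(n,tag):
    c=imaging.get_calibration(n); p,d=imaging.read_camera(n)
    cv2.imwrite(f'pics/{tag}.png',p[:,:,::-1]); np.savez(f'pics/{tag}.npz',p=p,d=d,**{k:np.array(v) for k,v in c.items()})
def load(tag): return np.load(f'pics/{tag}.npz')
def world(f,u,v,depth=None):
    u=np.atleast_1d(u).astype(float);v=np.atleast_1d(v).astype(float)
    z=f['d'][v.astype(int),u.astype(int)] if depth is None else depth
    K=f['mtx'];k=float(f['k1']);xd=(u-K[0,2])/K[0,0];yd=(v-K[1,2])/K[1,1];x,y=xd.copy(),yd.copy()
    for _ in range(10):
        s=1+k*(x*x+y*y);x,y=xd/s,yd/s
    return (np.stack([x*z,y*z,z],-1))@f['rotation'].T+f['eye']
def cloud(f):
    v,u=np.mgrid[0:420,0:560];P=world(f,u.ravel(),v.ravel()).reshape(420,560,3);P[f['d']==0]=np.nan;return P
E
python3 - <<'E'
from h import *
s=manip.state();print(s['clock'],s['ee_pos'],s['ee_rot'],s['width'],manip.grasp_offset)
grab('top','t0');grab('scene','s0')
for t in('t0','s0'):
    f=load(t);print(f['eye'],f['rotation'].round(3).tolist(),f['mtx'][0],f['k1'])
E
```

```text
pics
0.0 [ 0.22555638 -0.6090002   0.23032073] [-3.09059305e+00 -5.53946255e-01  6.57399454e-04] 0.0854694745000679 0.0187
[0.36957396 0.02912091 1.36673723] [-2.152, 2.134, -0.16] [485.70636593   0.         277.55808182] -0.15561392687416878
[1.1338672  0.33018808 1.09961753] [-1.426, -2.354, 0.679] [513.63787948   0.         278.0151115 ] 0.014772759042969617
```

View pics/t0.png

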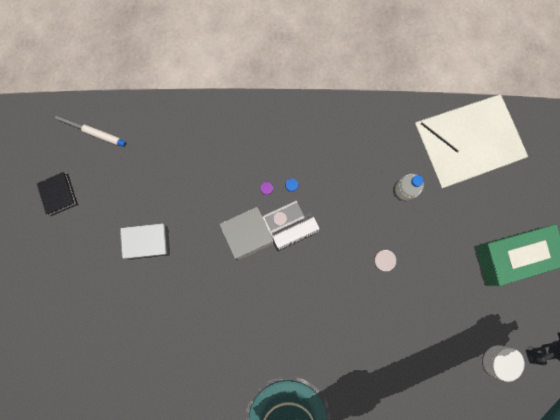

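View pics/s0.png

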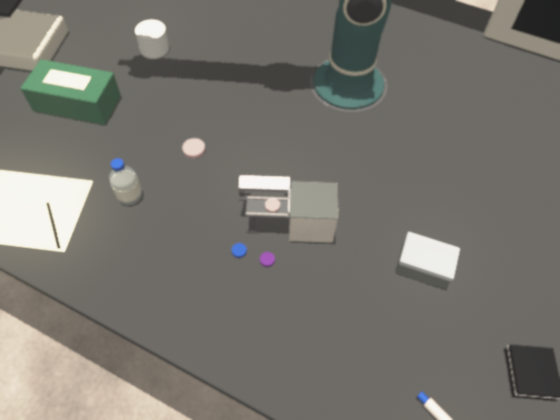

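The top view shows the bin roof at about (247,233), the dish at (280,218) on the shelf, and the press plate at (296,234) on the robot's side. Pushing goes image-left. The blue and purple look-alikes are at (292,185) and (267,188).

```bash
sed -i "s/@f\['rotation'\].T/@cv2.Rodrigues(f['rotation'])[0].T/" h.py
python3 - <<'E'
from h import *
f=load('t0');P=cloud(f)
for u,v in[(247,233),(280,218),(296,234),(320,225),(330,180),(290,185)]:print((u,v),P[v,u].round(4))
z=P[...,2];sub=(slice(190,270),slice(210,330))
def blob(m,off=(0,0)):
    n,l,st,c=cv2.connectedComponentsWithStats(m.astype(np.uint8));i=1+np.argmax(st[1:,4]);return l==i
reg=np.zeros(z.shape,bool);reg[sub]=1
roof=blob(reg&(abs(z-.117)<.006)&(np.arange(560)[None]<275))
q=P[roof][:,:2].astype(np.float32);r=cv2.minAreaRect(q);print('roof',r,cv2.boxPoints(r).round(4).tolist(),np.median(z[roof]))
I=f['p'].astype(int);pink=blob(reg&(I[...,0]-I[...,2]>20)&(I[...,0]>120))
vv,uu=np.nonzero(pink);print('dish',uu.mean(),vv.mean(),len(uu),P[pink].mean(0),np.ptp(P[pink],0))
pl=blob(reg&(I.min(-1)>200)&(np.arange(560)[None]>270));q=P[pl];r=cv2.minAreaRect(q[:,:2].astype(np.float32));print('plate',r,cv2.boxPoints(r).round(4).tolist(),q[:,2].min(),q[:,2].max())
im=f['p'][170:270,210:340,::-1];cv2.imwrite('pics/c1.png',cv2.resize(im,None,fx=6,fy=6,interpolation=cv2.INTER_CUBIC))
E
```

```text
(247, 233) [0.5031 0.1102 0.1101]
(280, 218) [0.546  0.0246 0.09  ]
(296, 234) [ 0.5028 -0.0177  0.099 ]
(320, 225) [ 0.5395 -0.0895 -0.0014]
(330, 180) [ 0.671  -0.1194 -0.004 ]
(290, 185) [ 0.6518 -0.0034  0.0123]
roof ((0.5060694813728333, 0.11322753131389618), (0.10003520548343658, 0.11012450605630875), 25.476085662841797) [[0.43720000982284546, 0.14139999449253082], [0.4846000075340271, 0.041999999433755875], [0.5748999714851379, 0.08500000089406967], [0.5274999737739563, 0.18449999392032623]] 0.11531481110471653
dish 279.3222222222222 218.62222222222223 90 [0.5448225  0.02639267 0.08649831] [0.03008407 0.02928304 0.01276747]
plate ((0.5074822902679443, -0.016817301511764526), (0.033056918531656265, 0.11833716928958893), 25.643035888671875) [[0.46700000762939453, 0.029400000348687172], [0.5181999802589417, -0.07729999721050262], [0.5479999780654907, -0.06300000101327896], [0.4968000054359436, 0.043699998408555984]] 0.0020968903711693354 0.1078437888908319
```

View pics/c1.png

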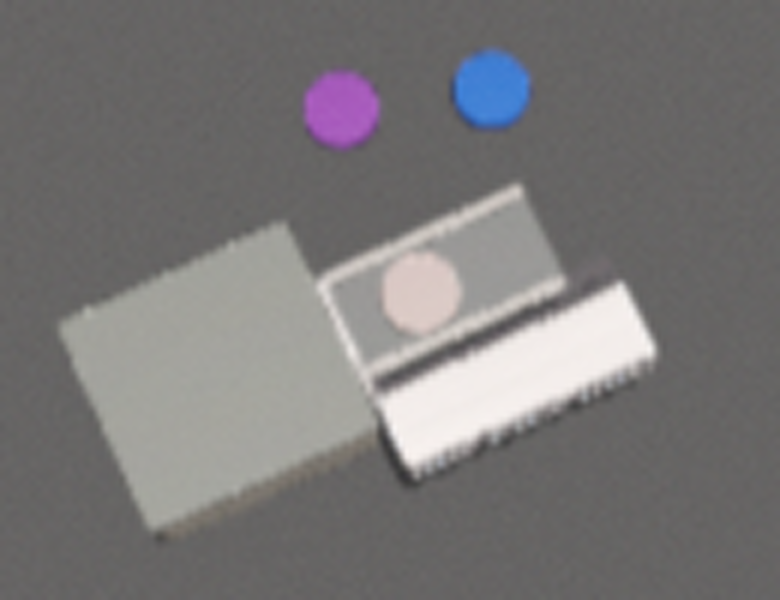

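```bash
python3 -m jog '[[[0.59,0.0257,0.0489,0,0.138],[0.59,0.0257,0.0489,0,0.138],[0.59,0.0257,0.0489,0,0.138],[0.59,0.0257,0.0489,0,0.138],[0.59,0.0257,0.0489,0,0.138]]]' 20
python3 -m jog '[[[0.59,0.0257,0.0489,0,0.138],[0.59,0.0257,0.0489,0,0.138],[0.59,0.0257,0.0489,0,0.138],[0.59,0.0257,0.0489,0,0.138],[0.59,0.0257,0.0489,0,0.138]]]'
python3 -m jog '[[[0.59,0.0257,0.0489,0,0.138],[0.59,0.0257,0.0489,0,0.138],[0.59,0,0,0,0],[0.59,0,0,0,0]]]'
python3 - <<'E'
from h import *
s=manip.state();print(s['qpos'],s['ee_rot']);grab('wrist','w1');grab('top','t1')
f=load('w1');print(f['eye'],f['d'].min(),cv2.Rodrigues(f['rotation'])[0].round(3).tolist())
E
```

```text
clock: 0.72
ee_pos: [0.3548, -0.3632, 0.2311]
ee_rot: [-2.719, -1.573, 0.0]
wrist_force: [0.9, -0.3, 1.3]
width: 0.0503
grip_force: 0.0
clock: 1.35
ee_pos: [0.4832, -0.119, 0.2312]
ee_rot: [2.027, 2.4, -0.0]
wrist_force: [0.8, -0.2, -0.1]
width: 0.0501
grip_force: 0.0
clock: 1.85
ee_pos: [0.5336, -0.0234, 0.2307]
ee_rot: [-1.684, -2.651, 0.002]
wrist_force: [-0.2, -0.6, -0.7]
width: 0.0506
grip_force: 0.0
[ 0.48061529  0.34608327 -0.60775712  1.85528858  0.23090173  1.01210002
  0.21602487] [-1.68384254e+00 -2.65116768e+00  1.81749127e-03]
[0.4982243  0.05211381 0.3723981 ] 0.0 [[0.905, 0.403, 0.134], [0.425, -0.857, -0.292], [-0.002, 0.321, -0.947]]
```

View pics/w1.png

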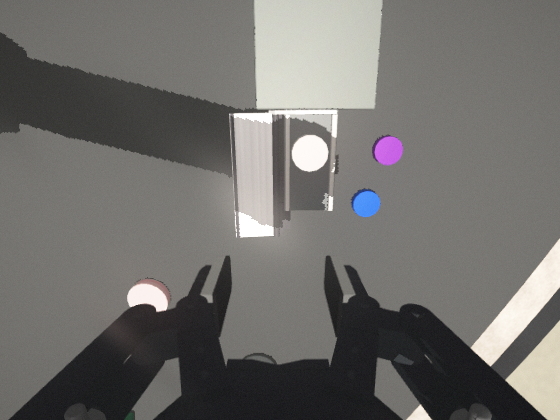

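The wrist view shows the dish at (310,153), the rails at x ≈ 286 and 333, the roof's front edge at row 108 and the plate at x 233–278. The tips are at about (225,260) and (332,260). Next I refine the bin frame and the tip positions.

Run:
```python
from h import *
f=load('w1');R=cv2.Rodrigues(f['rotation'])[0]
def atz(u,v,z):
    a=world(f,u,v,np.array([1.]))[0]-f['eye'];return f['eye']+a*(z-f['eye'][2])/a[2]
bx=np.array([-.430,.903]);by=np.array([-.903,-.430]);M=np.array([.5293,.0645])
def b(n,u,v,z):
    p=atz(u,v,z);d=p[:2]-M;print(n,p.round(4),'bin',(d@bx).round(4),(d@by).round(4),'depth-pt z',world(f,u,v)[0][2].round(4))
b('roofL',257,108,.115);b('roofR',376,108,.115);b('dish',310,153,.086)
b('railL far',285,112,.08);b('railL near',285,209,.08);b('railR far',337,112,.08)
b('shelf end',300,211,.075);b('plate out far',232,114,.101);b('plate out near',236,238,.101);b('plate in near',278,235,.097)
g=cv2.cvtColor(f['p'],cv2.COLOR_RGB2GRAY)
m=np.zeros_like(g);m[125:180,291:330]=(g[125:180,291:330]>190)
ys,xs=np.nonzero(m);print('dish px',xs.mean(),ys.mean(),np.ptp(xs),np.ptp(ys));b('dish',xs.mean(),ys.mean(),.086)
for u,v in[(225,262),(222,280),(332,262),(336,280)]:print(u,v,world(f,u,v)[0].round(4))
print(cv2.Rodrigues(manip.state()['ee_rot'])[0].round(3).tolist())
im=cv2.resize(f['p'][90:300,190:400,::-1],None,fx=2.8,fy=2.8,interpolation=cv2.INTER_CUBIC);cv2.imwrite('pics/c2.png',im)
```

```text
roofL [0.4824 0.0445 0.115 ] bin 0.0021 0.0509 depth-pt z 0.1148
roofR [0.5719 0.087  0.115 ] bin 0.002 -0.0481 depth-pt z -0.0022
dish [0.5437 0.0274 0.086 ] bin -0.0397 0.0029 depth-pt z 0.084
railL far [0.5057 0.0513 0.08  ] bin -0.0017 0.0269 depth-pt z 0.0959
railL near [ 0.5476 -0.0361  0.08  ] bin -0.0987 0.0267 depth-pt z 0.0759
railR far [0.5502 0.0724 0.08  ] bin -0.0018 -0.0223 depth-pt z -0.0015
shelf end [ 0.5638 -0.0328  0.075 ] bin -0.1027 0.0107 depth-pt z -0.0018
plate out far [0.4637 0.0302 0.101 ] bin -0.0028 0.074 depth-pt z 0.0993
plate out near [ 0.5128 -0.0784  0.101 ] bin -0.122 0.0763 depth-pt z -0.0011
plate in near [ 0.5503 -0.0591  0.097 ] bin -0.1206 0.0342 depth-pt z 0.0979
dish px 309.9355742296919 152.05695611577966 37 46
dish [0.5432 0.0282 0.086 ] bin -0.0388 0.003 depth-pt z 0.0853
225 262 [ 0.5052 -0.024   0.2438]
222 280 [ 0.5067 -0.0257  0.2564]
332 262 [ 0.553  -0.0019  0.2431]
336 280 [ 0.5519 -0.0022  0.2597]
[[-0.423, 0.906, -0.001], [0.906, 0.423, -0.001], [-0.0, -0.001, -1.0]]
```

View pics/c2.png

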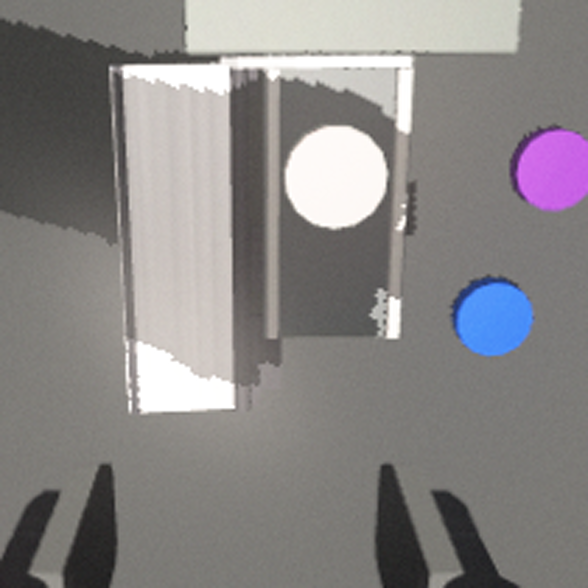

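```bash
python3 -m jog '[[[0.635,-0.0008,0.0051,-0.03,0],[0.635,0,0,-0.048,0],[0.635,0,0,-0.048,0],[0.635,0,0,0,0],[0.635,0,0,0,0]]]'
python3 -m jog '[[[0.635,0,0,-0.004,0],[0.635,0,0,-0.004,0],[0.635,0,0,-0.004,0],[0.635,0,0,-0.004,0],[0.635,0,0,0,0]]]'
python3 - <<'E'
from h import *
grab('wrist','w2')
E
```

```text
clock: 2.58
ee_pos: [0.5344, -0.0182, 0.1068]
ee_rot: [1.684, 2.65, 0.001]
wrist_force: [1.1, 0.4, 0.3]
width: 0.0544
grip_force: 0.0
clock: 3.2
ee_pos: [0.5339, -0.0177, 0.0894]
ee_rot: [1.683, 2.652, 0.001]
wrist_force: [1.5, -0.7, 2.4]
width: 0.0539
grip_force: 1.4
```

View pics/w2.png

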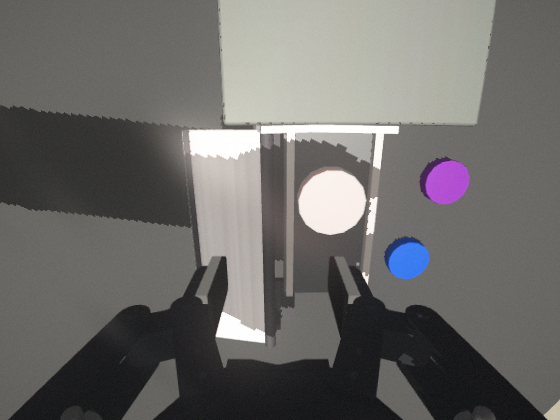

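The wrist view shows the plate tip touching the plate, with 2.4 N upward. The other tip is between the rails behind the dish at about (345,262), slightly off the dish's centre line. I shift 4 mm toward the plate side and press down.

```bash
python3 -m jog '[[[0.635,-0.0036,-0.0017,-0.003,0],[0.635,0,0,-0.003,0],[0.635,0,0,-0.003,0],[0.635,0,0,0,0]]]'
python3 -m jog '[[[0.635,0,0,-0.002,0],[0.635,0,0,-0.002,0],[0.635,0,0,0,0],[0.635,0,0,0,0]]]'
python3 - <<'E'
from h import *
grab('wrist','w3')
E
```

```text
clock: 3.75
ee_pos: [0.5293, -0.0193, 0.0799]
ee_rot: [-1.683, -2.652, 0.001]
wrist_force: [-0.5, -0.2, 3.7]
width: 0.054
grip_force: 1.5
clock: 4.25
ee_pos: [0.5295, -0.0194, 0.0762]
ee_rot: [-1.683, -2.652, 0.001]
wrist_force: [-0.5, 1.1, 3.4]
width: 0.054
grip_force: 1.6
```

View pics/w3.png

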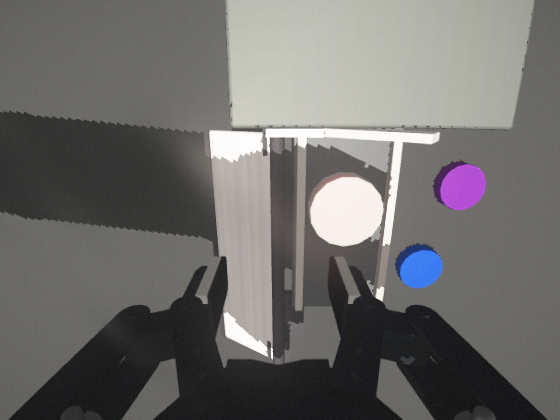

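The wrist view shows the flap bar raised and swung outward, with its end at about (435,138). The free tip at (340,260) is just behind the dish, whose rear edge is at row 245. I check the flap angle from depth.

Run:
```python
from h import *
f=load('w3');P=cloud(f);bx=np.array([-.430,.903]);by=np.array([-.903,-.430]);M=np.array([.527,.0657])
for u,v in[(430,137),(400,135),(360,133),(320,131),(235,250),(225,262),(335,262),(330,262),(346,210)]:
    p=P[v,u];d=p[:2]-M;print(u,v,'z',p[2].round(4),'bin',(d@bx).round(4),(d@by).round(4))
```

```text
430 137 z 0.1243 bin -0.0031 -0.0137
400 135 z 0.1189 bin -0.0031 -0.0062
360 133 z 0.1099 bin -0.0032 0.0048
320 131 z 0.1035 bin -0.003 0.0183
235 250 z 0.0833 bin -0.0628 0.0561
225 262 z 0.0816 bin -0.0706 0.0619
335 262 z 0.089 bin -0.0667 0.0063
330 262 z 0.0821 bin -0.0705 0.0074
346 210 z 0.0839 bin -0.0414 0.0016
```

```bash
python3 -m jog '[[[0.635,0,0,-0.002,0],[0.635,-0.0021,0.0045,0,0],[0.635,-0.0021,0.0045,0,0],[0.635,-0.0021,0.0045,0,0],[0.635,0,0,0,0]]]'
python3 -m jog '[[[0.635,-0.0021,0.0045,0,0],[0.635,-0.0021,0.0045,0,0],[0.635,-0.0021,0.0045,0,0],[0.635,-0.0021,0.0045,0,0],[0.635,0,0,0,0]]]'
python3 - <<'E'
from h import *
grab('wrist','w4')
E
```

```text
clock: 4.92
ee_pos: [0.5227, -0.0053, 0.0741]
ee_rot: [-1.682, -2.652, 0.001]
wrist_force: [-1.5, -0.3, 3.2]
width: 0.0542
grip_force: 1.7
clock: 5.55
ee_pos: [0.5147, 0.0131, 0.0743]
ee_rot: [-1.682, -2.653, -0.001]
wrist_force: [-1.7, -0.7, 3.1]
width: 0.0543
grip_force: 1.8
```

View pics/w4.png

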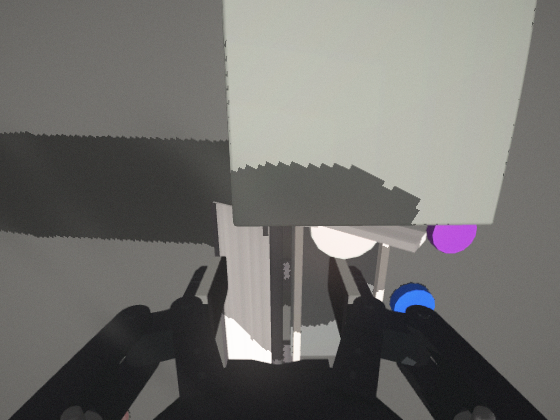

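The dish is sliding straight under the raised flap, and its rear edge at (343,258) is against the tip. I continue about 19 mm.

```bash
python3 -m jog '[[[0.635,-0.0021,0.0045,0,0],[0.635,-0.0021,0.0045,0,0],[0.635,-0.0021,0.0045,0,0],[0.635,-0.0019,0.004,0,0],[0.635,0,0,0,0]]]'
python3 - <<'E'
from h import *
grab('wrist','w5')
E
```

```text
clock: 6.22
ee_pos: [0.5065, 0.0304, 0.0743]
ee_rot: [-1.682, -2.653, -0.0]
wrist_force: [-1.9, -0.6, 2.6]
width: 0.0543
grip_force: 1.8
```

View pics/w5.png

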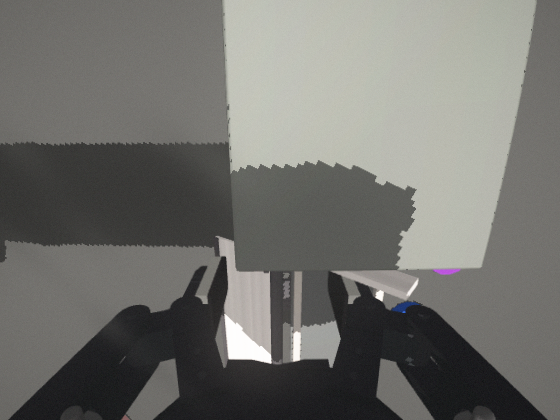

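No dish is visible any more. I back off along the shelf with the plate still held down, to confirm before letting go.

```bash
python3 -m jog '[[[0.635,0.0043,-0.009,0,0],[0.635,0.0043,-0.009,0,0],[0.635,0.0043,-0.009,0,0],[0.635,0.0043,-0.009,0,0],[0.635,0,0,0,0]]]'
python3 - <<'E'
from h import *
grab('wrist','w6')
E
```

```text
clock: 6.9
ee_pos: [0.5248, -0.0083, 0.0743]
ee_rot: [1.685, 2.65, -0.001]
wrist_force: [-1.5, -2.8, 2.1]
width: 0.0546
grip_force: 1.7
```

View pics/w6.png

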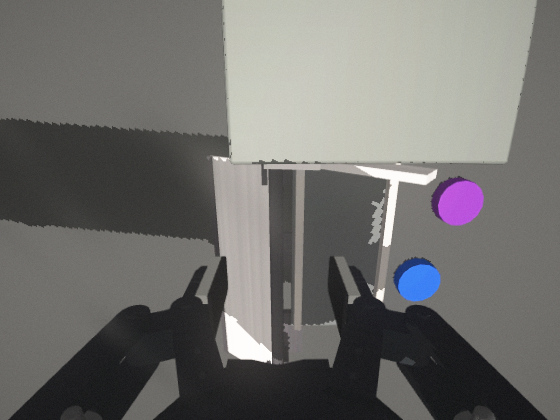

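The shelf between the rails is empty, so the dish has dropped in. Next I release the plate gently, rise clear and check.

```bash
python3 -m jog '[[[0.635,0,0,0.006,0],[0.635,0,0,0.006,0],[0.635,0,0,0.008,0],[0.635,0,0,0.012,0],[0.635,0,0,0.03,0]]]'
python3 -m jog '[[[0.635,0.01,-0.021,0.04,0],[0.635,0.01,-0.021,0.04,0],[0.635,0,0,0,0],[0.635,0,0,0,0],[0.635,0,0,0,0]]]'
python3 - <<'E'
from h import *
grab('wrist','w7');f=load('w7')
s=manip.state();print(s['joint_vel'].round(3) if hasattr(s['joint_vel'],'round') else s['joint_vel'])
E
```

```text
clock: 7.58
ee_pos: [0.5237, -0.0058, 0.1366]
ee_rot: [-1.682, -2.652, -0.0]
wrist_force: [0.2, 0.7, 0.9]
width: 0.0543
grip_force: 0.0
clock: 8.2
ee_pos: [0.5432, -0.0475, 0.2154]
ee_rot: [-1.68, -2.652, 0.001]
wrist_force: [0.1, 0.8, -1.0]
width: 0.054
grip_force: 0.0
[ 0.     0.002  0.003 -0.005 -0.001  0.002  0.002]
```

View pics/w7.png

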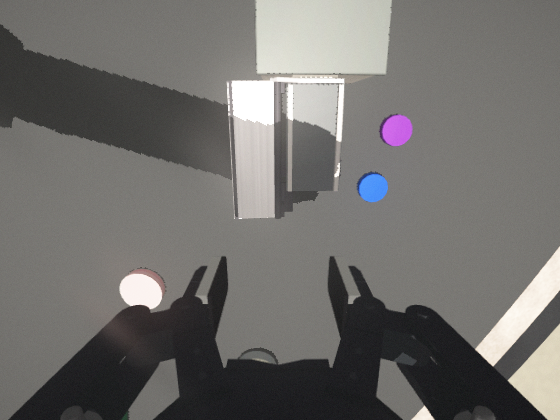

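The shelf is empty and the flap bar is level and closed at row 80. The look-alikes and the bystanders in view are undisturbed, and the gripper is clear.

```bash
python3 -c "
from station import manip
print(manip.close_job())"
```

```text
the job is handed in; nothing more can be done
None
```

I pushed the small dish off the shelf under the raised flap and into the bin, let the flap close, left the bystanders untouched, and handed the job in at about 8 s.

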